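# Free the cam lock and dock the tip box tray

### The arm

A 6-joint arm with a two-finger parallel gripper is mounted at the origin on a cart in front of the work surface, level with it; the furniture and walls round the work are solid. World frame = base frame: x ahead of the robot, y to its left, z up, the work surface at z = 0. Lengths are in m, angles in degrees, forces in N, time in s.
With the tool pointing down it reaches from about 0.35 to 0.85 m from the base axis. Payload 8.1 kg.
Tool frame: the origin (TCP) lies midway between the tips of the shut fingers; the grasp point (between the pads) lies 19 mm behind it; z points along the fingers, y is the line along which they close (so a half turn about z gives the same grasp; the last joint's range is limited). The gripper opens to 93 mm and grips with 3 to 60 N. Pads are 15 mm wide; open, the fingers measure 128 mm over their backs; the gripper's body (75 mm by 188 mm) begins 65 mm behind the grasp point.
Start: joints at [69.133, 7.471, 85.268, -0, 87.261, -4.893], TCP at [0.165, 0.577, 0.198] pointing down, gripper open.
Joint ranges: [-169.43, 169.43], [-51.17, 129.36], [1.28, 143.12], [-76.62, 256.62], [0, 156.53], [-152.29, 152.29]. Speed limits (degrees/s): [136.94, 136.94, 159.86, 180, 180, 180].

### API

Orientations are given as [roll, pitch, yaw] about the fixed x, y, z axes, in that order (R = Rz(yaw) Ry(pitch) Rx(roll)).
In Python, from rig import arm gives the robot as it stands.
- The arm moves only by the tool jog_arm, never from a script. Its arguments are lists of equal length, an entry for each row: "delta_rot": the turn, a rotation vector about the tool's x, y, z in degrees, a list of three; "linear": the shift along the tool's x, y, z in mm, a list of three; "hand": the finger opening in mm, from 0 to 93. A call has 1 to 5 rows; each row shifts and turns the commanded pose from where the row before left it, along the tool's axes as they then stand; what a row does not reach is not made up. A row lasts 1/12 s, in which the tool goes at most 41.7 mm and 7.16 degrees, less where a joint would pass 70% of its speed; a pose out of reach is approached as far as the arm can. A call with a gripper value outside its range is refused whole. The fingers move at their own pace and stop on an object; "grip_force" is the grip in N (left out, the last holds). Time passes only in rows, so rows that do not move let the fingers close. It gives the time, the measured TCP pose, the force, the opening and the grip force at its end, in the units of the state.
- arm.get_state(): the state, without advancing time (a new reading comes with each control period).
- arm.grab_frame(name): name is "side" or "top" or "wrist"; returns a dict with "frame" (384x512x3 uint8, red, green, blue), "z_map" (384x512 float32, m along the optical axis (not along the pixel's ray), 0 where there is no reading), "fx", "fy", "cx", "cy" (pixels), "k1" (the pictures are not rectified: a ray, as slopes to the right and down, at radius r is drawn at 1 + k1 r^2 times it, then the intrinsics apply), "R" (3x3) and "t" (3): a world point X has camera coordinates R X + t. Camera axes: x right, y down, z forward; pixel columns grow to the right and rows downward; lengths in m; the calibration is good to about 2 mm. A picture is of the moment at which its call begins.
- arm.close_job(): hands the job in; it is judged then, once.
Trained networks look in a picture, given as the dict that the camera call returned (one of the last four; its "shot" number tells which), for a name from the list of things; names that differ only in an ending like _2 or _b are one class to them, and where a whole thing is asked for, a point or a joint stands for the part that bears it (a point fixed in the world has none). Each returns a list of dicts, best first, with "conf" (0 to 1); they miss things now and then, are a little off and sometimes report something else, mostly with a low value. They report only what shows in the picture. A call takes as long as a camera call.
- arm.look_for(picture, target): "box" ([left, top, width, height] in pixels, round what is visible of it).
The state is a dict: "t": time; "joints": joint angles; "qvel": joint speeds; "effort": joint torques, N m; "tool_pos": TCP position; "tcp_rot": TCP orientation; "ft_force": force on the tool from outside, world axes, zero at the start; "wrist_torque": the same for the moment, N m; "width": opening from 0.0 (shut) to 1.0 (fully open); "grip_force": force on a finger pad.
Only numpy, scipy, OpenCV 4.12 (cv2) and the standard library are available. Lean on these libraries where they do the work, as an engineer would, in place of code of your own. Each camera call takes 0.05 s, during which the arm holds its last target. There are 200 camera calls.

### The job

A box of pipette tips sits in the sliding tray of a small bench dock, and an eccentric cam blocks the tray's roller. First, with the tray still back where it is, push the cam's upright peg round with the fingertips until its lever lines up with the small raised rib on the base plate (the cam's low point); then push the tray forward by its rear plate until it is fully home at the end fence, and draw back. Do it all by pushing: do not lift the tip box out of its tray, and leave the bottles and the marker beside the dock alone.

Things in the scene. Friction and masses are not known exactly. Their poses are not given: they have to be found in the camera images.
- dock: Fixed aluminium base plate 210 x 145 x 12 mm with a wing on its right (-y) for the cam. Origin: on the worktop under the plate's middle. x: the way the tray is pushed (away from the robot, to the fence, top 48 mm high, near face at x = 66 mm); y: left. The raised black rib, 5 x 24 mm, is at x = 25, y = -179 to -203 mm. A tall glass hood stands to the right, near corner at world x 0.4, y -0.35.
- tray (a joint): Slide of the grey tray, m: 0 = fully back (start), 0.050 = fully home at the fence, along the dock's +x. About 2.5 N moves it and it stays where left. An arm on its right carries a black roller that runs up against the cam: at the cam angles of the start the tray would stop 10 to 20 mm short of home; with the cam within 0.5 rad of its low point the way is clear.
- push_plate (a point): Centre of the rear face of the tray's upright grey push plate (70 mm wide in y, 6 mm thick, top 74 mm above the worktop); this point is 54 mm above the worktop and moves with the tray; with the tray fully back it is at x = -97, y = 0 mm of the dock. The face looks along the dock's -x, towards the robot; free space behind it.
- tray_floor (a point): Centre of the tray's inner floor, 21 mm above the worktop; moves with the tray. Axes as the dock's. The pocket is 95 x 125 mm with rims 11 mm tall above the floor.
- cam (a joint): Turn of the steel eccentric cam about its upright pivot, rad, counter-clockwise from above: 0 = low point, lever along the dock's -y, over the rib. It starts at 1.6 to 2.2 (lever along the dock's +x and a little to the left) and must be turned clockwise. Range -0.6 to 2.5, no stop or click at 0. Stiff: about 4 N at the peg turns it; it stays where left.
- cam_pivot (a point): The cam's pivot axis, 40 mm above the worktop, fixed to the dock at x = 25, y = -120 mm. The cam is a disc of 60 mm diameter with its centre 16 mm off the pivot, top 32 mm above the worktop.
- peg (a point): The upright black round peg on the end of the cam's lever, 14 mm diameter, 60 mm from the pivot axis, standing from 42 to 92 mm above the worktop; this point is on its axis, 69 mm above the worktop.
- tip_box_mid (a point): Middle of the loose peach-lidded tip box (90 x 122 x 62 mm, about 150 g) that stands in the tray, half-way up, 31 mm above the tray floor; box top 83 mm above the worktop. It rides along with the tray. z: up when it stands.
- small_bottle: Bystander: small white reagent bottle, 31 mm diameter, 66 mm tall, loose, upright on the worktop beyond the fence. Origin: centre of its underside.
- blue_cap_bottle: Bystander: bottle with a blue cap, 56 mm diameter, 104 mm tall, loose, upright on the worktop left of the dock. Origin: centre of its underside.
- marker: Bystander: black marker pen, 13 x 130 x 16 mm, loose, lying on the worktop left of the dock. Origin: middle of its underside.

How it is judged:
By the outcome, as a careful person would: the job done as asked, in the order asked, and still so for the second after the job is handed in, with the robot touching nothing.
It also fails if it takes over 58 s, if anything falls off the work surface, if the arm or the gripper's body presses on something with over 40 N, if the wrist force passes 120 N, or if a joint passes its speed limit or range.

## Working session

There is one attempt and no reset: what is moved stays moved. The work goes in short steps, Python scripts to look and compute and a tool call to move; the robot and the scene stay as the last step left them, time stands still between calls to the robot, and variables do not carry over. Pictures are saved under pics/ and viewed, at most 10 in all, crops included, and the job is handed in when it is done.

Besides the shell and the picture viewer there is one more tool, called as name(argument=value, ...) on one line, values as JSON. jog_arm: Moves the arm, as the interface text tells. Its arguments: {"type":"object","properties":{"delta_rot":{"type":"array","items":{"type":"array","items":{"type":"number"}}},"linear":{"type":"array","items":{"type":"array","items":{"type":"number"}}},"hand":{"type":"array","items":{"type":"number"}},"grip_force":{"type":"number"}},"required":["delta_rot","linear","hand"]}

```bash
mkdir -p pics; ls; cat > h.py <<'E'
import numpy as np, cv2
from rig import arm
def world(p,u,v,z=None,h=None):
    x=(u-p["cx"])/p["fx"];y=(v-p["cy"])/p["fy"]
    r0=np.hypot(x,y);r=r0
    for _ in range(20): r=r0/(1+p["k1"]*r*r)
    s=r/r0 if r0 else 1
    d=np.array([x*s,y*s,1.]);R=np.array(p["R"]);t=np.array(p["t"])
    o=-R.T@t;w=R.T@d
    k=z if z is not None else (h-o[2])/w[2]
    return o+k*w
def save(p,n): cv2.imwrite("pics/"+n,cv2.cvtColor(p["frame"],cv2.COLOR_RGB2BGR))
E
python3 - <<'E'
from h import *
print(arm.get_state())
for c in("top","side"):
    p=arm.grab_frame(c); save(p,c+"1.png")
    print(c,p["t"],p["R"])
    for n in("dock","tray","push_plate","cam","peg","tip_box_mid","small_bottle","blue_cap_bottle","marker"):
        for d in arm.look_for(p,n)[:2]:
            b=d["box"];u=b[0]+b[2]/2;v=b[1]+b[3]/2
            z=p["z_map"][int(min(v,383)),int(min(u,511))]
            print(n,round(d["conf"],2),np.round(b),np.round(world(p,u,v,z=z),3))
E
```

```text
pics
{'t': 0.0, 'joints': array([ 6.91340919e+01,  7.51396040e+00,  8.53277075e+01, -6.21441974e-04,
        8.72621165e+01, -4.89289721e+00]), 'qvel': array([-0.00940552, -0.05754969,  0.02112729, -0.06908438,  0.00221199,
        0.07104154]), 'effort': array([ 6.92484136e-04, -5.59856272e+01, -4.91749048e+01,  7.67379999e-02,
        3.57240485e-02, -1.36912890e-04]), 'tool_pos': array([0.16487774, 0.57627881, 0.19701452]), 'tcp_rot': array([-1.79896541e+02, -8.23370983e-03,  1.64027012e+02]), 'ft_force': array([-0.48417877,  0.2401926 ,  0.4297905 ]), 'wrist_torque': array([-0.00421925,  0.01028996,  0.00683763]), 'grip_force': 0.0, 'width': 0.9963059168610269}
top [0.0423731  0.59443539 0.79922709] [[-0.02731966 -0.99961919  0.00388656]
 [-0.98060412  0.02604468 -0.19426073]
 [ 0.19408553 -0.00911832 -0.98094223]]
dock 0.7 [229. 164. 126. 107.] [ 0.542 -0.056  0.013]
tray 0.81 [231. 209.  91.  51.] [ 0.499 -0.015  0.083]
push_plate 0.93 [227. 206.  94.  56.] [ 0.502 -0.01   0.085]
push_plate 0.73 [203. 214.  10.  55.] [0.495 0.128 0.014]
cam 0.96 [296. 162.  28.  56.] [ 0.598 -0
[... 459 characters left out ...]
73873871] [[ 0.46212696 -0.88680313 -0.00434531]
 [-0.74025951 -0.38305342 -0.55252686]
 [ 0.48831806  0.25855421 -0.83348377]]
dock 0.71 [203. 188. 149. 100.] [ 0.54  -0.045  0.055]
tray 0.8 [214. 236.  83.  46.] [ 0.468 -0.027  0.064]
push_plate 0.94 [212. 233.  85.  46.] [ 0.469 -0.026  0.077]
cam 0.95 [283. 202.  36.  51.] [ 0.61  -0.071  0.01 ]
peg 0.66 [288. 204.  33.  50.] [ 0.595 -0.083  0.034]
tip_box_mid 0.98 [214. 206.  66.  66.] [0.494 0.006 0.082]
small_bottle 0.54 [275. 163.  13.  23.] [0.696 0.021 0.051]
small_bottle 0.27 [214. 156.  23.  43.] [0.617 0.125 0.072]
blue_cap_bottle 0.73 [213. 155.  26.  42.] [0.613 0.123 0.084]
marker 0.7 [183. 210.  24.  49.] [0.483 0.134 0.011]
```

```bash
python3 - <<'E'
import cv2
a=cv2.imread("pics/top1.png")[120:300,170:390]; b=cv2.imread("pics/side1.png")[140:300,160:380]
cv2.imwrite("pics/topc.png",cv2.resize(a,None,fx=3.3,fy=3.3,interpolation=2))
cv2.imwrite("pics/sidec.png",cv2.resize(b,None,fx=3.5,fy=3.5,interpolation=2))
E
```

```text
(no output)
```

View pics/topc.png

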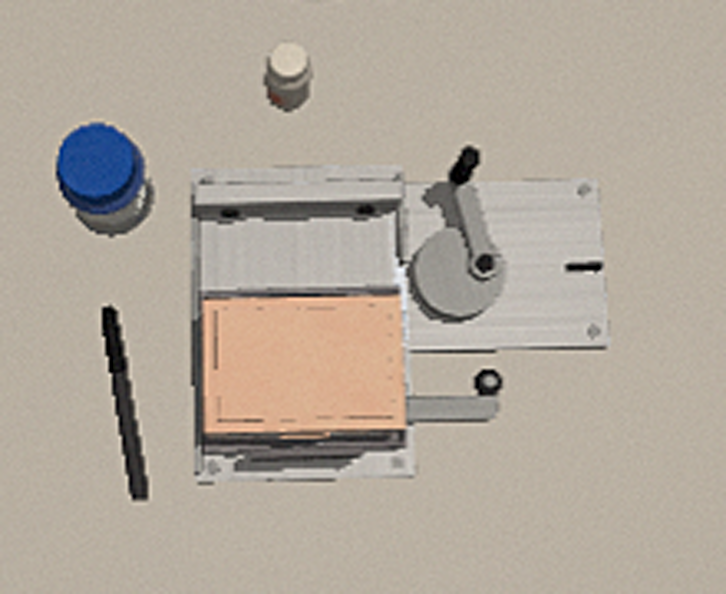

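View pics/sidec.png

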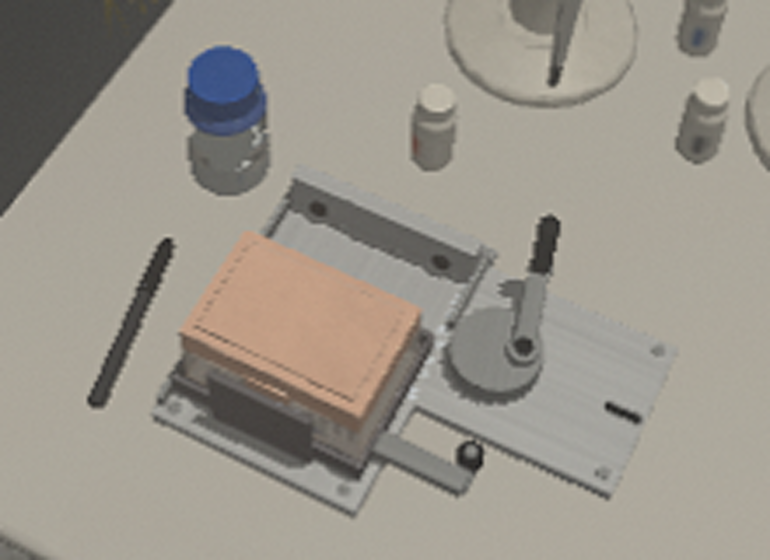

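The top crop shows the cam lever pointing ahead, with its peg top at crop (470,153) and pivot at (485,263). The rib is at about (585,267) and the tray is fully back. The side view agrees, and the space behind the push plate is free. Next I'll work out the dock frame.

```bash
cat >> h.py <<'E'
def fit(L,W):
    L=np.array(L,float)/1000;W=np.array(W)[:,:2]
    lc,wc=L.mean(0),W.mean(0);A=(L-lc);B=(W-wc)
    a=np.arctan2((A[:,0]*B[:,1]-A[:,1]*B[:,0]).sum(),(A*B).sum())
    R=np.array([[np.cos(a),-np.sin(a)],[np.sin(a),np.cos(a)]])
    o=wc-R@lc
    return a,R,o,(W-(L@R.T+o))*1000
E
python3 - <<'E'
from h import *
p=arm.grab_frame("top")
c=lambda u,v,h: world(p,170+u/3.3,120+v/3.3,h=h)
L=[(25,-120),(25,-191),(-105,72.5),(-105,-72.5)]
W=[c(485,263,.042),c(585,267,.014),c(197,482,.012),c(414,477,.012)]
a,R,o,e=fit(L,W);print("yaw",np.degrees(a),"o",o,"\n",e.round(1))
for n,q in(("pegtop",c(471,153,.092)),("pegbase",c(461,180,.042))):
    l=R.T@(q[:2]-o)*1000;d=l-[25,-120];print(n,q,l,np.hypot(*d),"th",np.arctan2(d[0],-d[1]))
E
```

```text
yaw 0.6877181598372881 o [0.5471144 0.012828 ] 
 [[ 1.6 -0.4]
 [ 1.  -1.2]
 [-0.1 -1.2]
 [-2.5  2.8]]
pegtop [ 0.63591984 -0.09427633  0.092     ] [  87.51350564 -108.16252168] 63.62440004069751 th 1.7579392782201406
pegbase [ 0.63068189 -0.09462989  0.042     ] [  82.27169022 -108.45318924] 58.42409896380207 th 1.7697439345110144
```

jog_arm(linear=[[-30.9, -23.7, 0], [-30.9, -23.7, 0], [-30.9, -23.7, 0], [-30.9, -23.7, 0], [-30.9, -23.7, 0]], delta_rot=[[0, 0, 0], [0, 0, 0], [0, 0, 0], [0, 0, 0], [0, 0, 0]], hand=[0, 0, 0, 0, 0])

```text
t: 1.47
tool_pos: [0.2816, 0.419, 0.1981]
tcp_rot: [180.0, 0.0, 164.1]
ft_force: [0.7, 0.5, 1.9]
width: 0.691
grip_force: 0.0
```

jog_arm(linear=[[-30.9, -23.7, 0], [-30.9, -23.7, 0], [-30.9, -23.7, 0], [-30.9, -23.7, 0], [-30.9, -23.7, 0]], delta_rot=[[0, 0, 0], [0, 0, 0], [0, 0, 0], [0, 0, 0], [0, 0, 0]], hand=[0, 0, 0, 0, 0])

```text
t: 1.88
tool_pos: [0.3978, 0.2623, 0.1984]
tcp_rot: [180.0, 0.0, 164.0]
ft_force: [0.5, 0.3, -0.3]
width: 0.333
grip_force: 0.0
```

jog_arm(linear=[[-30.9, -23.7, 0], [-30.9, -23.7, 0], [-30.9, -23.7, 0], [-30.9, -23.7, 0], [-30.9, -23.7, 0]], delta_rot=[[0, 0, 0], [0, 0, 0], [0, 0, 0], [0, 0, 0], [0, 0, 0]], hand=[0, 0, 0, 0, 0])

```text
t: 2.3
tool_pos: [0.5138, 0.1057, 0.1983]
tcp_rot: [180.0, 0.0, 164.0]
ft_force: [0.7, 0.3, -0.4]
width: 0.013
grip_force: 0.0
```

jog_arm(linear=[[-30.9, -23.7, 0], [-30.9, -23.7, 0], [-30.9, -23.7, 0], [-30.9, -23.7, 0], [-30.9, -23.7, 0]], delta_rot=[[0, 0, 0], [0, 0, 0], [0, 0, 0], [0, 0, 0], [0, 0, 0]], hand=[0, 0, 0, 0, 0])

```text
t: 2.72
tool_pos: [0.6297, -0.0508, 0.198]
tcp_rot: [180.0, 0.0, 164.0]
ft_force: [1.3, 0.8, 0.1]
width: 0.005
grip_force: 0.0
```

jog_arm(linear=[[0, 0, 0], [0, 0, 0], [0, 0, 0], [0, 0, 0], [0, 0, 0]], delta_rot=[[0, 0, 7], [0, 0, 7], [0, 0, 7], [0, 0, 7], [0, 0, 7]], hand=[0, 0, 0, 0, 0])

```text
t: 3.13
tool_pos: [0.6288, -0.0491, 0.1978]
tcp_rot: [-180.0, -0.0, 128.7]
ft_force: [-0.6, -0.1, -0.2]
width: 0.005
grip_force: 0.0
```

jog_arm(linear=[[0, 0, 0], [0, 0, 0], [0, 0, 0], [0, 0, 0], [0, 0, 0]], delta_rot=[[0, 0, 7], [0, 0, 7], [0, 0, 7], [0, 0, 7], [0, 0, 0]], hand=[0, 0, 0, 0, 0])

```text
t: 3.55
tool_pos: [0.6288, -0.0489, 0.198]
tcp_rot: [-180.0, 0.0, 100.7]
ft_force: [-0.4, -0.4, -0.4]
width: 0.006
grip_force: 0.0
```

One close look with the wrist camera before descending.

```bash
python3 - <<'E'
from h import *
p=arm.grab_frame("wrist"); 
im=cv2.cvtColor(p["frame"],cv2.COLOR_RGB2BGR);cv2.imwrite("pics/w1.png",cv2.resize(im,None,fx=1.5,fy=1.5))
R=np.array(p["R"]);print(-R.T@np.array(p["t"]))
for n in("peg","cam"):
    for d in arm.look_for(p,n)[:2]: print(n,d["conf"],np.round(d["box"]))
# peg top: points 0.085-0.095
v,u=np.where(p["z_map"]>0)
W=np.array([world(p,a,b,z=p["z_map"][b,a]) for a,b in zip(u[::3],v[::3])])
for lo,hi in((.086,.096),):
    m=(W[:,2]>lo)&(W[:,2]<hi)&(W[:,0]>.55)&(W[:,1]<-.06); print(m.sum(),np.median(W[m],0) if m.any() else"", W[m].min(0) if m.any() else "",W[m].max(0) if m.any() else "")
E
```

```text
[0.61458769 0.02467793 0.38490414]
peg 0.6 [167. 174.  88.  54.]
peg 0.4 [ 75.  32. 139. 174.]
cam 0.69 [167. 171.  89.  62.]
115 [ 0.84919337 -0.21996691  0.09097601] [ 0.62673172 -0.24684386  0.08600375] [ 0.87773078 -0.0847097   0.09588715]
```

View pics/w1.png

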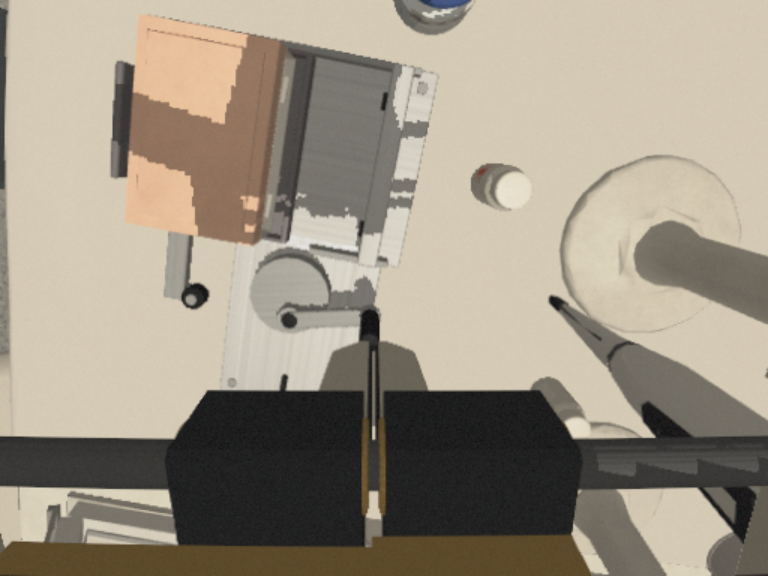

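The view shows the peg top at about (370,318), just on the -y side of the tool, with the lever pointing to the fence side. A stand with a pipette lies beyond the dock, so I'll check clearance to it.

```bash
python3 - <<'E'
from h import *
for c in("top","wrist"):
    p=arm.grab_frame(c)
    v,u=np.mgrid[0:384:2,0:512:2];v=v.ravel();u=u.ravel();k=p["z_map"][v,u]>0
    W=np.array([world(p,a,b,z=p["z_map"][b,a]) for a,b in zip(u[k],v[k])])
    m=(W[:,0]>.66)&(W[:,2]>.04)&(W[:,2]<.3)&(abs(W[:,1])<.33)
    for y in np.arange(-.32,.1,.04):
        q=W[m&(abs(W[:,1]-y)<.02)]
        if len(q): i=q[:,0].argmin();print(c,round(y,2),len(q),q[i].round(3), "hi:", q[q[:,2]>.12][:,0].min().round(3) if (q[:,2]>.12).any() else None)
E
```

```text
top -0.08 1 [ 1.005 -0.078  0.056] hi: None
top -0.04 1 [ 0.879 -0.053  0.282] hi: 0.879
top -0.0 159 [0.768 0.016 0.24 ] hi: 0.768
top 0.04 288 [0.772 0.023 0.248] hi: 0.772
top 0.08 49 [0.812 0.065 0.233] hi: 0.812
wrist -0.24 287 [ 0.842 -0.234  0.042] hi: None
wrist -0.2 141 [ 0.85  -0.22   0.042] hi: None
wrist -0.16 16 [ 0.796 -0.141  0.066] hi: None
wrist -0.12 81 [ 0.787 -0.136  0.047] hi: None
wrist -0.08 20 [ 0.74  -0.06   0.271] hi: 0.74
wrist -0.04 1377 [ 0.733 -0.045  0.275] hi: 0.733
wrist -0.0 854 [0.692 0.019 0.043] hi: 0.827
wrist 0.04 92 [0.692 0.021 0.047] hi: None
```

jog_arm(linear=[[0, 0, 35], [0, 0, 35], [0, 0, 35], [0, 0, 25], [0, 0, 7]], delta_rot=[[0, 0, 0], [0, 0, 0], [0, 0, 0], [0, 0, 0], [0, 0, 0]], hand=[0, 0, 0, 0, 0])

```text
t: 4.22
tool_pos: [0.6249, -0.0483, 0.0551]
tcp_rot: [-179.5, -0.2, 101.1]
ft_force: [-0.5, 1.2, -0.4]
width: 0.003
grip_force: 0.0
```

jog_arm(linear=[[-8, 0, 0], [-8, 0, 0], [-6, 0, 0], [-4, 0, 0], [-4, 0, 0]], delta_rot=[[0, 0, 0], [0, 0, 0], [0, 0, 0], [0, 0, 0], [0, 0, 0]], hand=[0, 0, 0, 0, 0])

```text
t: 4.63
tool_pos: [0.6367, -0.0787, 0.0638]
tcp_rot: [179.7, 0.0, 101.0]
ft_force: [0.4, 6.0, 4.0]
width: 0.007
grip_force: 2.5
```

jog_arm(linear=[[-7.7, 1.4, 0], [-7.7, 1.4, 0], [-7.7, 1.4, 0], [-7.7, 1.4, 0], [-7.7, 1.4, 0]], delta_rot=[[0, 0, 7], [0, 0, 7], [0, 0, 7], [0, 0, 7], [0, 0, 7]], hand=[0, 0, 0, 0, 0])

```text
t: 5.05
tool_pos: [0.6413, -0.1165, 0.0634]
tcp_rot: [179.8, -0.1, 65.7]
ft_force: [1.4, 4.9, 3.3]
width: 0.007
grip_force: 2.6
```

```bash
cat > where.py <<'E'
from h import *
a=np.radians(.7);o=np.array([.547,.0128]);R=np.array([[np.cos(a),-np.sin(a)],[np.sin(a),np.cos(a)]])
s=arm.get_state();piv=o+R@[.025,-.120]
ps=np.radians(s["tcp_rot"][2]);d=s["tool_pos"][:2]-piv
print("yaw",s["tcp_rot"],"rel pivot in tool mm",1000*(np.cos(ps)*d[0]+np.sin(ps)*d[1]),1000*(np.sin(ps)*d[0]-np.cos(ps)*d[1]),"z",s["tool_pos"][2],s["ft_force"].round(1),"target yaw .7")
print("local",(R.T@(s["tool_pos"][:2]-o)*1000).round(1))
E
python3 where.py
```

```text
yaw [ 1.79814998e+02 -1.23028620e-01  6.57098702e+01] rel pivot in tool mm 19.18169636456553 65.79878398002741 z 0.06335274965143836 [1.4 4.9 3.3] target yaw .7
local [  92.7 -130.4]
```

jog_arm(linear=[[-7.8, 1.5, 0], [-7.8, 1.5, 0], [-7.8, 1.5, 0], [-7.8, 1.5, 0], [-7.8, 1.5, 0]], delta_rot=[[0, 0, 7], [0, 0, 7], [0, 0, 7], [0, 0, 7], [0, 0, 7]], hand=[0, 0, 0, 0, 0])

```text
t: 5.47
tool_pos: [0.6236, -0.1516, 0.0634]
tcp_rot: [179.9, -0.2, 30.7]
ft_force: [3.4, 5.1, 2.2]
width: 0.008
grip_force: 2.5
```

```bash
python3 where.py; python3 - <<'E'
from h import *
p=arm.grab_frame("side");save(p,"s2.png")
b=cv2.imread("pics/s2.png")[140:300,200:420]
cv2.imwrite("pics/s2c.png",cv2.resize(b,None,fx=3.5,fy=3.5,interpolation=2))
E
```

```text
yaw [179.87485663  -0.22865087  30.69540958] rel pivot in tool mm 20.29130056974938 64.05973417434372 z 0.0633623812498415 [3.4 5.1 2.2] target yaw .7
local [  74.6 -165.3]
```

View pics/s2c.png

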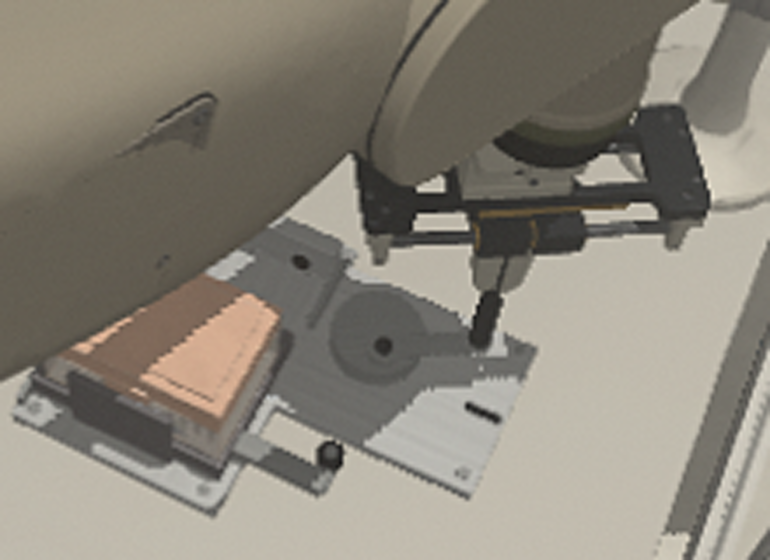

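The finger sits against the far side of the peg, and the lever is about 30° short of the rib. I'll continue.

jog_arm(linear=[[-7.7, 1.6, 0], [-7.7, 1.6, 0], [-7.7, 1.6, 0], [-5.5, 1.1, 0], [0, 0, 0]], delta_rot=[[0, 0, 7], [0, 0, 7], [0, 0, 7], [0, 0, 5], [0, 0, 0]], hand=[0, 0, 0, 0, 0])

```text
t: 5.93
tool_pos: [0.5986, -0.1682, 0.063]
tcp_rot: [179.9, -0.2, 4.9]
ft_force: [3.2, -0.5, 0.5]
width: 0.004
grip_force: 1.0
```

```bash
python3 where.py; python3 - <<'E'
from h import *
p=arm.grab_frame("side");save(p,"s3.png")
b=cv2.imread("pics/s3.png")[190:300,260:400]
cv2.imwrite("pics/s3c.png",cv2.resize(b,None,fx=5,fy=5,interpolation=2))
E
```

```text
yaw [179.90679609  -0.19912864   4.90791344] rel pivot in tool mm 19.791532334700282 63.256620441947604 z 0.06302333851319887 [ 3.2 -0.5  0.5] target yaw .7
local [  49.4 -181.6]
```

View pics/s3c.png

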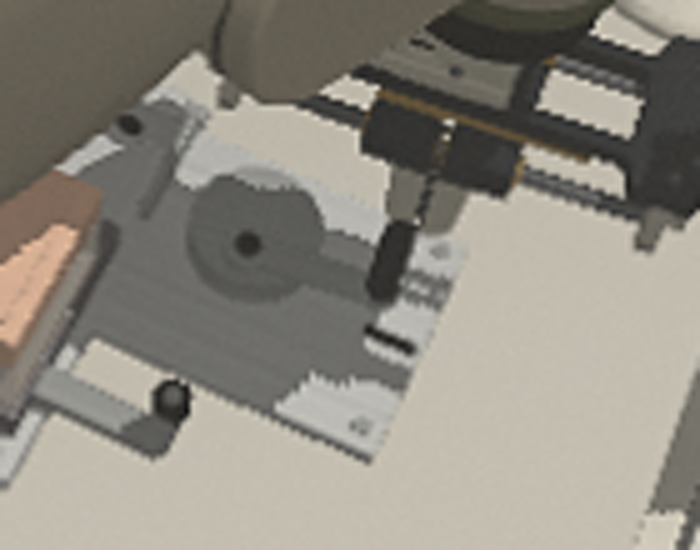

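The lever now points nearly at the rib. Pivot is at crop (247,243), peg base at (382,292), rib centre at (390,339). I'll measure the remainder.

```bash
python3 - <<'E'
from h import *
p=arm.grab_frame("side")
c=lambda u,v,h: world(p,260+u/5,190+v/5,h=h)
piv=c(247,243,.042);rib0=c(365,329,.014);rib1=c(414,350,.014);peg=c(380,291,.042);pt=c(400,226,.092)
for n,q in(("piv",piv),("r0",rib0),("r1",rib1),("peg",peg),("ptop",pt)): 
    d=q-piv;print(n,q.round(4),np.degrees(np.arctan2(d[1],d[0])).round(1),np.hypot(d[0],d[1]))
E
```

```text
piv [ 0.5753 -0.1039  0.042 ] 0.0 0.0
r0 [ 0.5749 -0.1638  0.014 ] -90.4 0.0599067532116105
r1 [ 0.5752 -0.1868  0.014 ] -90.0 0.08295469490848219
peg [ 0.5801 -0.1642  0.042 ] -85.5 0.060508783185098426
ptop [ 0.5845 -0.1631  0.092 ] -81.2 0.05992736166461086
```

jog_arm(linear=[[-3.3, 0.5, 0], [-3.3, 0.5, 0], [0, 0, 0]], delta_rot=[[0, 0, 2], [0, 0, 2], [0, 0, 0]], hand=[0, 0, 0])

```text
t: 6.28
tool_pos: [0.5921, -0.1694, 0.0622]
tcp_rot: [179.9, -0.1, 1.2]
ft_force: [3.7, -1.6, 2.7]
width: 0.006
grip_force: 2.0
```

jog_arm(linear=[[8, 0, 0], [20, 0, 0], [0, 0, -40], [0, 0, -40], [0, 0, -40]], delta_rot=[[0, 0, 0], [0, 0, 0], [0, 0, 0], [0, 0, 0], [0, 0, 0]], hand=[0, 0, 0, 0, 0])

```text
t: 6.7
tool_pos: [0.6176, -0.1672, 0.1795]
tcp_rot: [-179.9, 0.4, 1.2]
ft_force: [0.9, -0.2, 1.2]
width: 0.001
grip_force: 0.0
```

```bash
python3 where.py; python3 - <<'E'
from h import *
p=arm.grab_frame("side");save(p,"s4.png")
b=cv2.imread("pics/s4.png")[190:300,260:400]
cv2.imwrite("pics/s4c.png",cv2.resize(b,None,fx=5,fy=5,interpolation=2))
E
```

```text
yaw [-179.87213874    0.35306422    1.24441025] rel pivot in tool mm 42.86530155344077 61.26800531924116 z 0.17947964139625472 [ 0.9 -0.2  1.2] target yaw .7
local [  68.4 -180.9]
```

View pics/s4c.png

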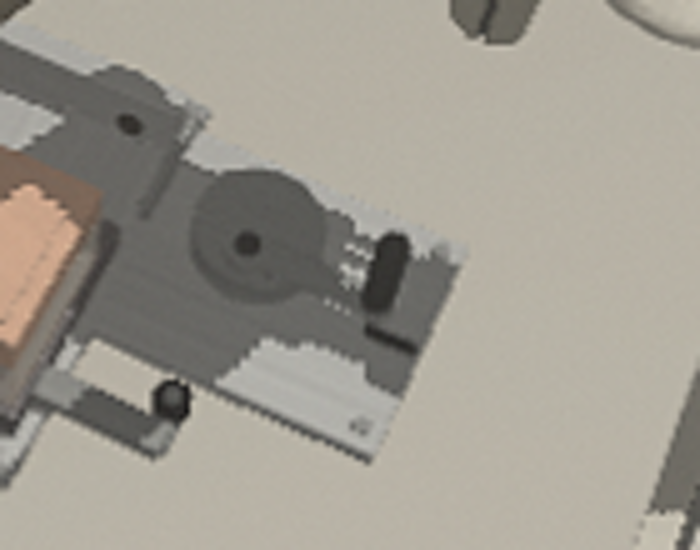

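```bash
python3 - <<'E'
from h import *
p=arm.grab_frame("side")
c=lambda u,v,h: world(p,260+u/5,190+v/5,h=h)
piv=c(247,243,.042)
for q in(c(377,304,.042),c(393,240,.092)): 
    d=q-piv;print(q.round(4),np.degrees(np.arctan2(d[1],d[0])).round(1),np.hypot(d[0],d[1]))
E
```

```text
[ 0.5737 -0.1654  0.042 ] -91.5 0.061524931353116874
[ 0.5771 -0.1629  0.092 ] -88.3 0.05908867015242243
```

jog_arm(linear=[[-26, -23, 0], [-26, -23, 0], [-26, -23, 0], [-26, -23, 0], [-26, -23, 0]], delta_rot=[[0, 0, 0], [0, 0, 0], [0, 0, 0], [0, 0, 0], [0, 0, 0]], hand=[0, 0, 0, 0, 0])

```text
t: 7.22
tool_pos: [0.4852, -0.0544, 0.18]
tcp_rot: [-180.0, 0.1, 1.2]
ft_force: [-0.3, 0.7, 0.5]
width: 0.006
grip_force: 0.0
```

jog_arm(linear=[[-26, -23, 0], [-26, -23, 0], [-26, -23, 0], [0, 0, 0], [0, 0, 0]], delta_rot=[[0, 0, 0], [0, 0, 0], [0, 0, 0.5], [0, 0, 0], [0, 0, 0]], hand=[0, 0, 0, 0, 0])

```text
t: 7.63
tool_pos: [0.4069, 0.0131, 0.1809]
tcp_rot: [180.0, 0.0, 0.8]
ft_force: [0.8, 0.2, 1.1]
width: 0.003
grip_force: 0.0
```

The lever is on the rib to within 2°. Next I'll descend behind the plate and push.

jog_arm(linear=[[0, 0, 35], [0, 0, 35], [0, 0, 35], [0, 0, 20], [0, 0, 8]], delta_rot=[[0, 0, 0], [0, 0, 0], [0, 0, 0], [0, 0, 0], [0, 0, 0]], hand=[0, 0, 0, 0, 0])

```text
t: 8.05
tool_pos: [0.4052, 0.0117, 0.044]
tcp_rot: [-180.0, 0.4, 0.6]
ft_force: [0.8, -0.6, -0.2]
width: 0.003
grip_force: 0.0
```

jog_arm(linear=[[8, 0, 0], [8, 0, 0], [6, 0, 0], [5, 0, 0], [5, 0, 0]], delta_rot=[[0, 0, 0], [0, 0, 0], [0, 0, 0], [0, 0, 0], [0, 0, 0]], hand=[0, 0, 0, 0, 0])

```text
t: 8.47
tool_pos: [0.4408, 0.0121, 0.0487]
tcp_rot: [180.0, -0.0, 0.5]
ft_force: [-0.2, 0.8, 0.2]
width: 0.002
grip_force: 0.0
```

jog_arm(linear=[[5, 0, 0], [5, 0, 0], [5, 0, 0], [5, 0, 0], [5, 0, 0]], delta_rot=[[0, 0, 0], [0, 0, 0], [0, 0, 0], [0, 0, 0], [0, 0, 0]], hand=[0, 0, 0, 0, 0])

```text
t: 8.88
tool_pos: [0.4648, 0.0125, 0.048]
tcp_rot: [180.0, 0.0, 0.5]
ft_force: [-3.1, -1.0, 2.7]
width: 0.007
grip_force: 1.5
```

jog_arm(linear=[[5, 0, 0], [5, 0, 0], [4, 0, 0], [4, 0, 0], [3, 0, 0]], delta_rot=[[0, 0, 0], [0, 0, 0], [0, 0, 0], [0, 0, 0], [0, 0, 0]], hand=[0, 0, 0, 0, 0])

```text
t: 9.3
tool_pos: [0.4859, 0.0127, 0.0479]
tcp_rot: [180.0, 0.0, 0.5]
ft_force: [-2.4, -1.6, -0.1]
width: 0.004
grip_force: 1.4
```

jog_arm(linear=[[2, 0, 0], [1, 0, 0], [1, 0, 0]], delta_rot=[[0, 0, 0], [0, 0, 0], [0, 0, 0]], hand=[0, 0, 0])

```text
t: 9.55
tool_pos: [0.4896, 0.0128, 0.0479]
tcp_rot: [180.0, 0.0, 0.5]
ft_force: [-3.3, -2.2, 1.1]
width: 0.006
grip_force: 1.3
```

jog_arm(linear=[[1, 0, 0], [1, 0, 0], [1, 0, 0]], delta_rot=[[0, 0, 0], [0, 0, 0], [0, 0, 0]], hand=[0, 0, 0])

```text
t: 9.8
tool_pos: [0.4925, 0.0129, 0.0479]
tcp_rot: [-180.0, 0.0, 0.5]
ft_force: [-2.6, -1.8, 0.9]
width: 0.003
grip_force: 1.3
```

jog_arm(linear=[[1, 0, 0], [1, 0, 0], [0, 0, 0]], delta_rot=[[0, 0, 0], [0, 0, 0], [0, 0, 0]], hand=[0, 0, 0])

```text
t: 10.05
tool_pos: [0.4945, 0.0129, 0.048]
tcp_rot: [180.0, 0.0, 0.5]
ft_force: [-3.7, -1.7, -0.2]
width: 0.006
grip_force: 1.5
```

jog_arm(linear=[[1, 0, 0], [1, 0, 0], [0, 0, 0]], delta_rot=[[0, 0, 0], [0, 0, 0], [0, 0, 0]], hand=[0, 0, 0])

```text
t: 10.3
tool_pos: [0.4946, 0.0129, 0.0478]
tcp_rot: [-180.0, 0.3, 0.5]
ft_force: [-13.7, -2.1, 9.5]
width: 0.002
grip_force: 6.6
```

The tool stopped against a hard end at about the expected place. I'll give it one more nudge, then draw back and look.

jog_arm(linear=[[1, 0, 0], [0, 0, 0], [-6, 0, 0], [-25, 0, 0], [-40, 0, 0]], delta_rot=[[0, 0, 0], [0, 0, 0], [0, 0, 0], [0, 0, 0], [0, 0, 0]], hand=[0, 0, 0, 0, 0])

```text
t: 10.72
tool_pos: [0.4291, 0.0124, 0.0491]
tcp_rot: [-180.0, -0.2, 0.5]
ft_force: [0.0, -0.1, 2.2]
width: 0.007
grip_force: 0.0
```

jog_arm(linear=[[-10, 0, 0], [0, 0, -40], [0, 0, -40], [0, 0, -40], [0, 0, 0]], delta_rot=[[0, 0, 0], [0, 0, 0], [0, 0, 0], [0, 0, 0], [0, 0, 0]], hand=[0, 0, 0, 0, 0])

```text
t: 11.13
tool_pos: [0.4219, 0.0121, 0.1774]
tcp_rot: [180.0, -0.9, 0.5]
ft_force: [1.1, -1.1, 0.8]
width: 0.004
grip_force: 0.0
```

```bash
python3 where.py; python3 - <<'E'
from h import *
p=arm.grab_frame("side");save(p,"s5.png")
b=cv2.imread("pics/s5.png")[140:300,160:380]
cv2.imwrite("pics/s5c.png",cv2.resize(b,None,fx=3.5,fy=3.5,interpolation=2))
E
```

```text
yaw [179.95242176  -0.87223217   0.54619259] rel pivot in tool mm -150.4468433013251 -120.42233272943352 z 0.17744271731154893 [ 1.1 -1.1  0.8] target yaw .7
local [-125.1    0.8]
```

View pics/s5c.png

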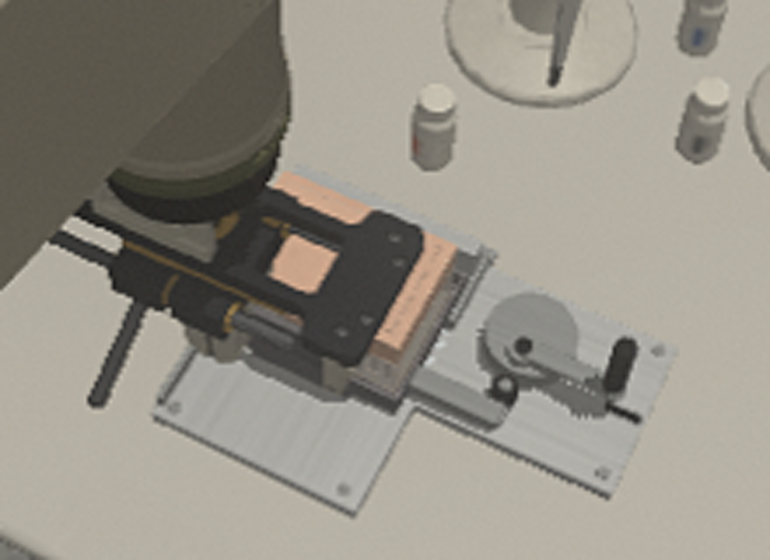

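The tray looks home and the lever points at the rib. One last close look checks the fence gap.

jog_arm(linear=[[-20, 0, -30], [0, 0, -30], [0, 0, -30], [0, 0, 0], [0, 0, 0]], delta_rot=[[0, 0, 0], [0, 0, 0], [0, 0, 0], [0, 0, 0], [0, 0, 0]], hand=[0, 0, 0, 0, 0])

```text
t: 11.6
tool_pos: [0.398, 0.0121, 0.2593]
tcp_rot: [180.0, -0.2, 0.5]
ft_force: [1.0, -0.2, -0.4]
width: 0.006
grip_force: 0.0
```

```bash
python3 - <<'E'
from h import *
a=cv2.cvtColor(arm.grab_frame("top")["frame"],cv2.COLOR_RGB2BGR)[120:300,170:390]
w=cv2.cvtColor(arm.grab_frame("wrist")["frame"],cv2.COLOR_RGB2BGR)
cv2.imwrite("pics/f.png",np.hstack([cv2.resize(a,(367,300)),cv2.resize(w,(400,300))]))
cv2.imwrite("pics/ft.png",cv2.resize(a,None,fx=3.3,fy=3.3,interpolation=2))
E
```

```text
(no output)
```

View pics/f.png

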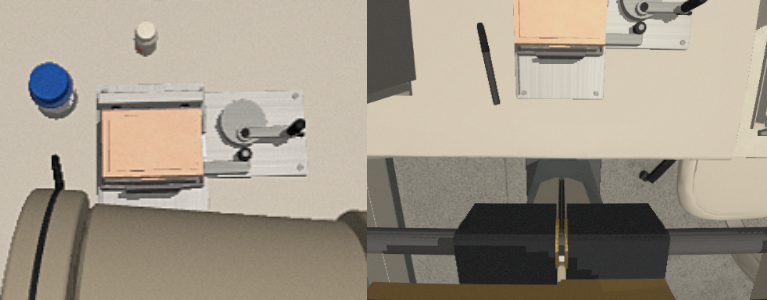

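```bash
python3 -c "
from rig import arm
print(arm.close_job())"
```

```text
the job is handed in; nothing more can be done
None
```

I turned the cam's lever onto the rib (within about 2° in the camera images), then pushed the tray forward until it stopped hard at the fence. The arm is drawn back clear, the tip box is still in its tray, the bottles and marker were left alone, and the job was handed in at about 12 s; no verdict came back.

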